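# Wedge a filtration test cell tight in its clamp frame

### The arm

A 7-joint arm with a two-finger parallel gripper is mounted at the origin on the work surface. World frame = base frame: x ahead of the robot, y to its left, z up, the work surface at z = 0. Lengths are in m, angles in rad, forces in N, time in s.
With the tool pointing down it reaches from about 0.4 to 0.875 m from the base axis. Payload 19.3 kg.
Tool frame: the origin (TCP) lies midway between the tips of the shut fingers; the grasp point (between the pads) lies 19 mm behind it (bot.pinch_z is the distance from the TCP to the grasp point, in m); z points along the fingers, y is the line along which they close (so a half turn about z gives the same grasp; the last joint's range is limited). The gripper opens to 85 mm and grips with 20 to 120 N. Pads are 22 mm wide; open, the fingers measure 114 mm over their backs; the gripper's body (76 mm by 85 mm) begins 54 mm behind the grasp point. The pads swing forward as they close: fully open they stand 13 mm farther back than shut.
Start: joints at [1.262, 0.521, -0.036, 1.599, 0.021, 1.021, -0.113], TCP at [0.148, -0.607, 0.231] pointing down, gripper open.
Joint ranges: [-2.91, 2.91], [-0.3, 2.13], [-1.5, 1.42], [0.17, 2.43], [-1.26, 4.41], [0.16, 1.93], [-2.52, 2.52]. Speed limits (rad/s): [1.89, 1.89, 2.39, 2.39, 3.01, 3.01, 3.01].

### API

Orientations are given as [roll, pitch, yaw] about the fixed x, y, z axes, in that order (R = Rz(yaw) Ry(pitch) Rx(roll)).
In Python, from workcell import observe, viewer, bot gives the robot as it stands. The module is installed in compiled form; this text tells all that it offers.
- The arm moves only by the tool play_rows, never from a script. Its argument "motion" is a list of rows, each a list of 7 numbers: the shift along the tool's x, y, z in cm, then the turn, a rotation vector about the tool's x, y, z in rad, then the opening, from -1 (shut) to 1 (fully open), so that 0 is half open. A call has exactly 5 rows; each row is the pose to reach, as a shift and turn from the pose commanded when the call began, along the tool's axes at that moment; what a row does not reach only later rows make up. A row lasts 1/10 s, in which the tool goes at most 50 mm and 8.59 degrees, less where a joint would pass 70% of its speed; a pose out of reach is approached as far as the arm can. A call with a gripper value outside its range is refused whole. The fingers move at their own pace and stop on an object; "squeeze" is the grip in N (left out, the last holds). Time passes only in rows, so rows that repeat a pose let the fingers close, or fill a call up. It gives the time, the measured TCP pose, the force, the opening and the grip force at its end, in the units of the state.
- observe(): the state, without advancing time (a new reading comes with each control period).
- viewer.grab_frame(name): name is "scene" or "top" or "wrist"; returns (picture, depth): 480x640x3 uint8, red, green, blue; 480x640 float32, m along the optical axis (not along the pixel's ray), 0 where there is no reading.
- viewer.camera_info(name): a dict with "fx", "fy", "cx", "cy" (pixels), "R" (3x3) and "t" (3): a world point X has camera coordinates R X + t. Camera axes: x right, y down, z forward; pixel columns grow to the right and rows downward; lengths in m; the calibration is good to about 2 mm. A picture is of the moment at which its call begins: read the wrist's pose just before it. camera_info takes no time and is no camera call; for the wrist camera it gives the pose at the moment of the call.
- bot.job_done(): hands the job in; it is judged then, once.
The state is a dict: "clock": time; "qpos": joint angles; "qd": joint speeds; "joint_efforts": joint torques, N m; "position": TCP position; "tool_rot": TCP orientation; "force": force on the tool from outside, world axes, zero at the start; "moment": the same for the moment, N m; "grip_width": finger opening in m; "finger_force": force on a finger pad.
Only numpy, scipy, OpenCV 4.12 (cv2) and the standard library are available. Lean on these libraries where they do the work, as an engineer would, in place of code of your own. Each camera call takes 0.05 s, during which the arm holds its last target. There are 200 camera calls.

### The job

The white test cell stands loose in the blue clamp frame on the lab bench. Take the yellow-headed wedge, set its nose loosely in the slot between the cell's slanted blue side and the straight steel cheek and let go of it; then tap or push on the end of its yellow head until it locks the cell tight. Use firm but bounded force, because overdriving the wedge cracks the cell, and leave the other things on the bench where they are.

Things in the scene. Friction and masses are not known exactly. Their poses are not given: they have to be found in the camera images.
- wedge: The wedge to use: aluminium with yellow plastic head, lying on the bench, about 160 g, 118 mm long, 32 mm high. Origin: underside of the head, at its centre; x along the wedge to the nose, z up. The head is a parallel block, x -15..+15 mm, y -8.5..+8.5 mm (17 mm wide: grip here). From x 15 to 95 mm it tapers 1:8: -y face straight at y -9.5 mm, +y face slanting from y +7.5 to -2.5 mm.
- wedge_nose (a point): Underside of the wedge's nose end, middle of its thickness: (103, -6, 0) mm in the wedge's axes. The nose is a 4 mm thick lead-in, x 95..103 mm, y -8..-4 mm.
- wedge_end (a point): Middle of the end face of the yellow head, where to push: (-15, 0, 16) mm in the wedge's axes. Once both faces bear, resistance grows roughly 2 to 4 N per mm driven, and the wedge holds itself when let go. A steady push of about 15 N along the slot locks it tight; under about 11 N it may still be loose, over about 20 N it may crack the cell.
- frame: Blue clamp frame fixed to the bench; place and yaw vary. Origin: on the bench below the bay's middle; x is the driving direction, y from cheek to cell, z up. Flat base 12 mm thick; cell and wedge rest on its top. A tongue of it (y -62.5..+7.5 mm) runs out to x -128 mm to carry the wedge. From +y to -y: 36 mm high back block with stiffly sprung rubber pad (face at y 18 mm), cell, slot, cheek.
- slot_mouth (a point): Middle of the slot's mouth on the base's top: (-35, -24.6, 12) mm in the frame. The slot runs +x from here between the cell and the straight steel cheek (36 mm high, 22 mm thick, face along x at y -31 mm), 13.2 mm wide here, 4.5 mm at the cell's far end. The cheek is set up to 1.8 mm nearer or further, so the wedge bites with its nose 42 to 76 mm past the mouth; its head stays outside.
- cell: Test cell, loose in the bay: white block with clear core, 70 mm (x), 48 mm high, 250 g, two brass ports 10 mm high on top. Origin: centre of its underside; axes as the frame's. Its +y face (y +18 mm) faces the pad, 0 to 1.5 mm off it at the start; its blue -y side slants 1:8 to match the wedge, from y -18 mm at the mouth to -26.7 mm. The wedge pushes it onto the pad; an end stop holds it in +x.
- spare_wedge: A shorter wedge (94 mm), dark steel with a black head: not to be used. Origin under its head's centre, x to its nose. The two wedges may lie in either place.
- oring: Black rubber ring, 48 mm across, lying flat. Bystander.
- wash_bottle: White bottle with red cap, 60 mm across, 150 mm high. Bystander; origin at its underside.
- beaker: Glass beaker, 70 mm across, 90 mm high. Bystander; origin at its underside.
- spatula: Steel spatula, 170 mm long, lying flat. Bystander.
- jar: Amber jar with blue cap, 56 mm across, 70 mm high. Bystander; origin at its underside.
- dish: Glass dish, 90 mm across, 16 mm high. Bystander; origin at its underside.

How it is judged:
On the way, in this order (a step that is already met when the one before it is completed fails the run):
1. the yellow-headed wedge lies with its nose at least 10 mm inside the slot, still loose, and is let go (x of wedge_nose in the frame of frame between -0.025 and 0.06 m and y of wedge_nose in the frame of frame between -0.036 and -0.018 m and z of wedge_nose in the frame of frame between 0.008 and 0.016 m and angle between the x axis of wedge and the x axis of frame, either way round below 0.1 rad and angle between wedge's own z axis and vertical below 0.08 rad and contact force between the fingers and wedge below 0.1 N and not (contact force between wedge and cell above 7 N)), for 0.2 s.
2. the wedge, pushed on its head, presses on the cell with more than 7 N (x of wedge_nose in the frame of frame between -0.025 and 0.06 m and y of wedge_nose in the frame of frame between -0.036 and -0.018 m and z of wedge_nose in the frame of frame between 0.008 and 0.016 m and angle between the x axis of wedge and the x axis of frame, either way round below 0.1 rad and angle between wedge's own z axis and vertical below 0.08 rad and contact force between wedge and cell above 7 N), for 0.2 s.
At the end, for the whole second after the job is handed in: The yellow-headed wedge rests in the slot, let go, flat on the base and along the slot (4 mm, 0.08 rad, 0.1 rad), nose over 10 mm past the mouth, still pressing on the cell with more than 7 N by itself; the cell stands upright on the base (0.05 rad, 4 mm), square in the frame (0.06 rad) (all of step 2 and contact force between the fingers and wedge below 0.1 N and linear speed of wedge below 0.005 m/s and angle between cell's own z axis and vertical below 0.05 rad and z of cell in the frame of frame below 0.016 m and angle between the x axis of cell and the x axis of frame, either way round below 0.06 rad); the robot touches nothing.
It fails at once if the cell is overstrained: the wedge presses on it with more than 30 N (contact force between wedge and cell above 30 N).
It fails at once if the cell is squeezed or pushed by the fingers with more than 10 N (contact force between the fingers and cell above 10 N).
It fails at once if a bystander is moved by more than 30 mm (distance of any of spare_wedge, oring, wash_bottle, beaker, spatula, jar, dish from where it was at the start of the episode above 0.03 m).
It also fails if it takes over 64 s, if anything falls off the work surface, if the arm or the gripper's body presses on something with over 40 N, if the wrist force passes 120 N, or if a joint passes its speed limit or range.

## Working session

There is one attempt and no reset: what is moved stays moved. The work goes in short steps, Python scripts to look and compute and a tool call to move; the robot and the scene stay as the last step left them, time stands still between calls to the robot, and variables do not carry over. Pictures are saved under pics/ and viewed, at most 10 in all, crops included, and the job is handed in when it is done.

Besides the shell and the picture viewer there is one more tool, called after "Request:" as name(argument=value, ...), one argument or row to a line, values as JSON. play_rows: Moves the arm, as the interface text tells. Its arguments: {"type":"object","properties":{"motion":{"type":"array"},"squeeze":{"type":"number"}},"required":["motion"]}

```bash
mkdir -p pics; python3 - <<'E'
from workcell import observe, viewer, bot
import cv2,numpy as np
s=observe();print(s)
for n in("top","scene"):
    p,d=viewer.grab_frame(n);cv2.imwrite(f"pics/{n}0.png",p[:,:,::-1]);np.save(f"pics/{n}0.npy",d)
    print(n,viewer.camera_info(n))
E
```

```text
{'clock': 0.0, 'qpos': array([ 1.26175135,  0.52198705, -0.03633509,  1.59999498,  0.02120031,
        1.02109812, -0.11280048]), 'qd': array([ 8.77368021e-04,  1.10086935e-03,  1.76194560e-03, -1.42569542e-03,
        2.93574793e-05, -5.84358681e-04, -7.95243579e-04]), 'joint_efforts': array([-3.39963417e-04, -9.27105403e+01,  1.97998904e+00, -3.69926906e+01,
        1.78713439e-02,  8.21323920e-03,  2.33147807e-05]), 'position': array([ 0.14775341, -0.6069436 ,  0.23074711]), 'tool_rot': array([-3.14049271e+00,  7.50245247e-05,  2.38841160e-01]), 'force': array([-0.23586811, -1.48930261,  0.32200804]), 'moment': array([-0.04620362,  0.05273865, -0.02190865]), 'finger_force': 0.0, 'grip_width': 0.0853978530724808}
top {'fx': 488.8316034560974, 'fy': 488.8316034560974, 'cx': 320.7889202246498, 'cy': 241.7092572725897, 'R': array([[ 0.02579615, -0.99939047,  0.02352123],
       [-0.98579949, -0.02933681, -0.16534426],
       [ 0.16593351, -0.01892197, -0.98595539]]), 't': array([1.08868629e-03, 5.94551057e-01, 1.17375781e+00])}
scene {'fx': 585.2203646936572, 'fy': 585.2203646936572, 'cx': 327.3812065090568, 'cy': 243.8834189347967, 'R': array([[ 0.68333386,  0.72992033,  0.01646655],
       [ 0.539979  , -0.49007831, -0.68428497],
       [-0.49140362,  0.47648669, -0.72902876]]), 't': array([-0.45298634, -0.28219307,  1.56030093])}
```

View pics/top0.png

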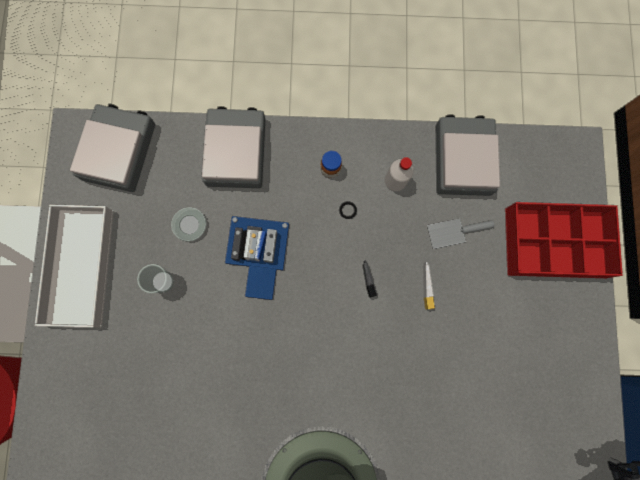

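View pics/scene0.png

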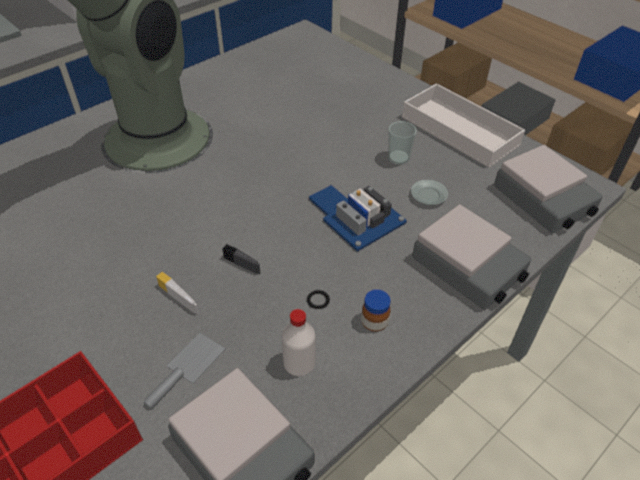

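The top view shows the yellow-headed wedge (head about (430,304), nose (428,262)). The frame is around (258,245), with its tongue toward the robot and its cheek at about (271,246). The scene view agrees.

```bash
cat > h.py <<'E'
from workcell import observe, viewer, bot
import cv2,numpy as np
from scipy.spatial.transform import Rotation as Ro
def onplane(c,u,v,z):
    r=np.array([(u-c['cx'])/c['fx'],(v-c['cy'])/c['fy'],1.]); r=c['R'].T@r; o=-c['R'].T@c['t']
    return o+r*(z-o[2])/r[2]
def proj(c,X):
    q=c['R']@np.asarray(X)+c['t']; return np.array([c['fx']*q[0]/q[2]+c['cx'],c['fy']*q[1]/q[2]+c['cy']])
def delta(p,yaw):
    "tool-frame shift (cm) and rotvec to get to TCP p, pointing down, yaw"
    s=observe(); R=Ro.from_euler('xyz',s['tool_rot']); T=Ro.from_euler('xyz',[np.pi,0,yaw])
    print('now',s['position'],s['tool_rot'],'shift cm',np.round(R.inv().apply(np.array(p)-s['position'])*100,2),'rot',np.round((R.inv()*T).as_rotvec(),3))
E
python3 - <<'E'
from h import *
c=viewer.camera_info('top')
for n,u,v,z in [('head',431,309,.03),('nose',428,262,.03),('tongueend',260,298,.012),('cheek',271,246,.036),('fr corner tl',231,217,.012),('tr',289,222,.012),('br',284,270,.012),('bl',225,264,.012),('tongue bl',246,298,.012),('tongue br',273,300,.012)]:
    print(n,onplane(c,u,v,z).round(4))
w=viewer.camera_info('wrist');print(w, -w['R'].T@w['t'])
p=cv2.imread('pics/top0.png');
a=cv2.resize(p[205:310,215:300],None,fx=5.5,fy=5.5,interpolation=cv2.INTER_CUBIC)
b=cv2.resize(p[250:320,410:450],None,fx=8,fy=8,interpolation=cv2.INTER_CUBIC)
b=cv2.copyMakeBorder(b,0,max(0,a.shape[0]-b.shape[0]),0,0,cv2.BORDER_CONSTANT)
cv2.imwrite('pics/crop0.png',np.hstack([a,b[:a.shape[0]]]))
print(a.shape)
head=(0.44,-0.23)
delta([0.40,-0.22,0.30],0)
E
```

```text
head [ 0.4353 -0.2625  0.03  ]
nose [ 0.5535 -0.2562  0.03  ]
tongueend [0.452  0.1666 0.012 ]
cheek [0.5819 0.1425 0.036 ]
fr corner tl [0.6586 0.2511 0.012 ]
tr [0.65   0.1006 0.012 ]
br [0.5247 0.1088 0.012 ]
bl [0.5357 0.2595 0.012 ]
tongue bl [0.4511 0.2018 0.012 ]
tongue br [0.4479 0.1336 0.012 ]
{'fx': 424.8571781700553, 'fy': 424.8571781700553, 'cx': 313.94591641378634, 'cy': 233.57431456128273, 'R': array([[ 2.36422507e-01, -9.71650324e-01, -2.12384697e-04],
       [-9.27599935e-01, -2.25769199e-01,  2.97635061e-01],
       [-2.89245153e-01, -7.01706192e-02, -9.54679698e-01]]), 't': array([-0.62461607, -0.03925735,  0.37907744])} [ 0.22090449 -0.58917141  0.37344924]
(578, 468, 3)
now [ 0.14772763 -0.60697688  0.23080935] [-3.14059601e+00  7.41765767e-05  2.38876100e-01] shift cm [ 33.67 -31.64  -6.89] rot [-0.001  0.     0.239]
```

```bash
python3 -c "
from h import *
delta([0.50,-0.26,0.25],0.05)"
```

```text
now [ 0.14772763 -0.60697688  0.23080935] [-3.14059601e+00  7.41765767e-05  2.38876100e-01] shift cm [ 42.44 -25.38  -1.9 ] rot [-0.001  0.     0.189]
```

View pics/crop0.png

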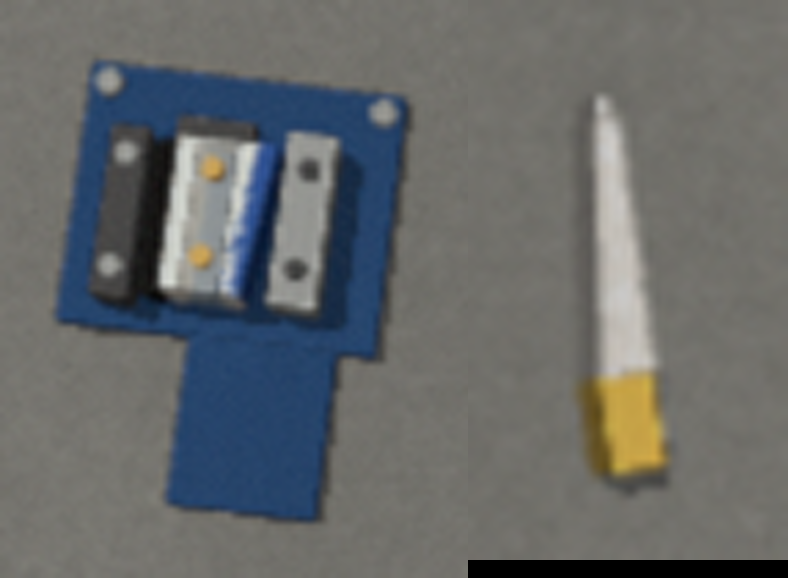

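The crop shows the cheek on the right, the blue slanted side of the cell and the slot between them. The wedge points away from the robot. I'll look closer with the wrist camera.

Request:
play_rows(
  motion=[
    [42.4,-25.4,-1.9,0,0,0.19,1],
    [42.4,-25.4,-1.9,0,0,0.19,1],
    [42.4,-25.4,-1.9,0,0,0.19,1],
    [42.4,-25.4,-1.9,0,0,0.19,1],
    [42.4,-25.4,-1.9,0,0,0.19,1],
  ],
  squeeze=40,
)

```text
clock: 0.6
position: [0.3266, -0.4303, 0.2409]
tool_rot: [-3.141, 0.0, 0.049]
force: [0.4, -1.1, 0.4]
grip_width: 0.0853
finger_force: 0.0
```

```bash
python3 -c "
from h import *
delta([0.50,-0.26,0.25],0.05)"
```

```text
now [ 0.32660303 -0.43026006  0.24088635] [-3.14143962e+00  1.53055787e-04  4.86941214e-02] shift cm [ 18.15 -16.16  -0.91] rot [-0.     0.    -0.001]
```

Request:
play_rows(
  motion=[
    [18.1,-16.2,-0.9,0,0,0,1],
    [18.1,-16.2,-0.9,0,0,0,1],
    [18.1,-16.2,-0.9,0,0,0,1],
    [18.1,-16.2,-0.9,0,0,0,1],
    [18.1,-16.2,-0.9,0,0,0,1],
  ],
)

```text
clock: 1.1
position: [0.4999, -0.259, 0.2499]
tool_rot: [-3.141, -0.0, 0.05]
force: [0.5, -1.8, -0.4]
grip_width: 0.0854
finger_force: 0.0
```

```bash
python3 - <<'E'
from h import *
c=viewer.camera_info('wrist');s=observe();print(s['position'],s['qd'].round(3))
p,d=viewer.grab_frame('wrist');cv2.imwrite('pics/w1.png',p[:,:,::-1]);np.save('pics/w1.npy',d)
np.savez('pics/w1c.npz',**c)
s=observe();print(s['position'])
c=viewer.camera_info('wrist');
print('pred head,nose px',proj(c,[.45,-.262,.032]),proj(c,[.5535,-.2562,.03]))
E
```

```text
[ 0.49992513 -0.2590155   0.24989067] [-0.641  0.179 -0.094 -0.327  0.068  0.153 -0.754]
[ 0.5047279  -0.25321004  0.25001219]
pred head,nose px [320.69155815 253.31872485] [321.27306394 135.48765162]
```

View pics/w1.png

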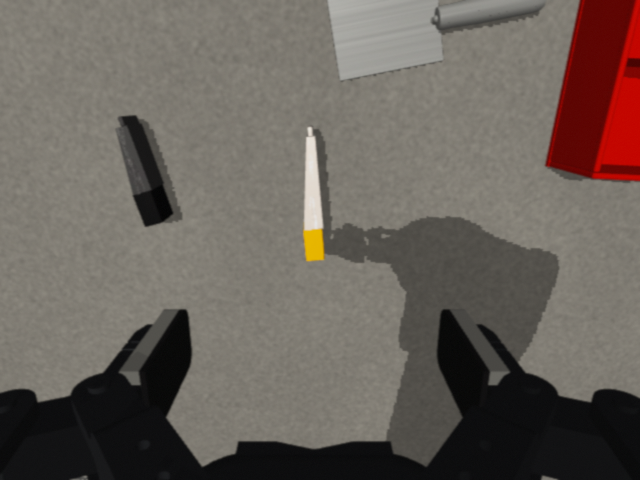

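The wrist view shows the wedge at (315,245) for the head and (310,130) for the nose. The arm was still settling, so I'll retake the picture and fit the wedge silhouette.

```bash
cat >> h.py <<'E'
from scipy.optimize import minimize
def grab():
    viewer.grab_frame('wrist')
    s=observe();c=viewer.camera_info('wrist');p,d=viewer.grab_frame('wrist');e=observe()
    print('moved',np.abs(e['position']-s['position']).max(),s['position'],s['tool_rot']);return p,d,c
WED=[[(-15,-8.5),(15,-8.5),(15,8.5),(-15,8.5)],[(15,-9.5),(95,-9.5),(95,-2.5),(15,7.5)],[(95,-8),(103,-8),(103,-4),(95,-4)]]
def fitw(p,c,x0,zb=0.,k=8):
    hsv=cv2.cvtColor(p,cv2.COLOR_RGB2HSV).astype(int)
    q=p.astype(int); m=((q.min(2)>165)|((hsv[...,0]>18)&(hsv[...,0]<33)&(hsv[...,1]>150)&(hsv[...,2]>90))).astype(np.uint8)
    u,v=proj(c,[x0[0],x0[1],zb+.03]).astype(int); win=slice(max(v-150,0),v+60),slice(max(u-60,0),u+60)
    M=np.zeros_like(m);M[win]=m[win]
    v0,u0=win[0].start,win[1].start; Mk=cv2.resize(M[win],None,fx=k,fy=k,interpolation=cv2.INTER_LINEAR) if 0 else np.kron(M[win],np.ones((k,k),np.uint8))
    def render(x):
        im=np.zeros_like(Mk);R=np.array([[np.cos(x[2]),-np.sin(x[2])],[np.sin(x[2]),np.cos(x[2])]])
        for poly in WED:
            pts=[]
            for z in (zb,zb+.032):
                for a in poly:
                    w=R@(np.array(a)/1000)+x[:2]; pts.append(((proj(c,[w[0],w[1],z])-[u0,v0]+.5)*k))
            cv2.fillConvexPoly(im,cv2.convexHull(np.array(pts,np.float32)).astype(np.int32),1)
        return im
    def cost(x):
        im=render(x*S); return 1-(im&Mk).sum()/max(1,(im|Mk).sum())
    S=np.array([.001,.001,.01]); x=np.array(x0)/S
    for _ in range(2): 
        r=minimize(cost,x,method='Nelder-Mead',options=dict(initial_simplex=np.vstack([x,x+np.diag([4,4,4])]),xatol=.02,fatol=1e-4)); x=r.x
    print('fit',(x*S).round(4),'1-IoU',r.fun); return x*S
E
python3 - <<'E'
from h import *
p,d,c=grab()
x=fitw(p,c,[.455,-.262,.05])
u,v=proj(c,[x[0],x[1],.032]).astype(int);print(u,v,p[v,u],'depth world z',)
q=c['R'].T@(np.array([(u-c['cx'])/c['fx'],(v-c['cy'])/c['fy'],1])*d[v,u]-c['t']);print(q)
# grasp head: TCP z : pinch 19mm behind TCP
print(bot.pinch_z); 
cv2.imwrite('pics/w2.png',p[:,:,::-1])
delta([x[0],x[1],.25],x[2])
E
```

```text
moved 0.0027690311341130314 [ 0.50227979 -0.25597312  0.24970203] [-3.13950316e+00 -1.40564926e-03  5.62210594e-02]
fit [ 0.4525 -0.2612  0.1454] 1-IoU 0.07067453079723018
316 247 [230 182   0] depth world z
[ 0.45303261 -0.26037684  0.03145522]
0.0187
now [ 0.50008001 -0.25874215  0.24952339] [-3.14056666e+00 -9.84824856e-06  5.33417539e-02] shift cm [-4.77 -0.01 -0.05] rot [-0.001 -0.    -0.092]
```

Request:
play_rows(
  motion=[
    [-3,0,5,0,0,-0.09,1],
    [-4.8,0,12,0,0,-0.09,1],
    [-4.8,0,12,0,0,-0.09,1],
    [-4.8,0,12,0,0,-0.09,1],
    [-4.8,0,12,0,0,-0.09,1],
  ],
)

```text
clock: 1.75
position: [0.4507, -0.2644, 0.1307]
tool_rot: [3.141, -0.0, 0.138]
force: [1.1, 0.0, 1.1]
grip_width: 0.0856
finger_force: 0.0
```

```bash
python3 - <<'E'
from h import *
for i in range(4): viewer.grab_frame('wrist')
p,d,c=grab()
x=fitw(p,c,[.4525,-.261,.145])
cv2.imwrite('pics/w3.png',p[:,:,::-1])
delta([x[0],x[1],.025],x[2])
E
```

```text
moved 0.0002584846781548966 [ 0.45137262 -0.26401433  0.13114314] [ 3.14039893e+00 -1.77766827e-03  1.38872344e-01]
fit [ 0.4525 -0.2611  0.1436] 1-IoU 0.036486753007691775
now [ 0.45114731 -0.26390992  0.13088466] [ 3.14064614e+00 -1.36742448e-03  1.38890450e-01] shift cm [ 0.16 -0.27 10.59] rot [ 0.001 -0.001 -0.005]
```

View pics/w3.png

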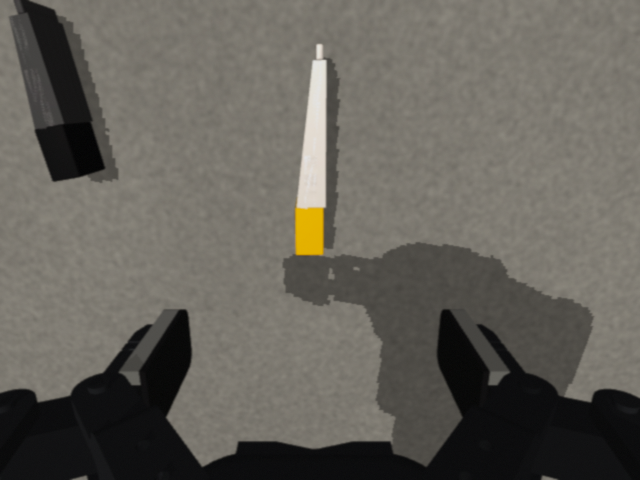

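The close wrist view shows the head at (310,232), the nose at (319,50) and the straight face on the right. The fit is good: head at (0.4525, -0.2611), yaw 0.144.

Request:
play_rows(
  motion=[
    [0.1,-0.2,4,0,0,-0.005,1],
    [0.1,-0.2,8,0,0,-0.005,1],
    [0.1,-0.2,8,0,0,-0.005,1],
    [0.1,-0.2,8,0,0,-0.005,1],
    [0.1,-0.2,8,0,0,-0.005,1],
  ],
)

```text
clock: 2.55
position: [0.4522, -0.2621, 0.0518]
tool_rot: [3.14, -0.002, 0.144]
force: [-0.5, 0.3, 0.7]
grip_width: 0.0855
finger_force: 0.0
```

```bash
python3 - <<'E'
from h import *
delta([.4525,-.2611,.008],.1436)
E
```

```text
now [ 0.45216254 -0.26210045  0.05183587] [ 3.14022609e+00 -1.91328603e-03  1.43608666e-01] shift cm [ 0.04 -0.1   4.38] rot [ 0.001 -0.002  0.   ]
```

Request:
play_rows(
  motion=[
    [0.0,-0.1,2.5,0,0,0,1],
    [0.0,-0.1,4.3,0,0,0,1],
    [0,-0.1,4.3,0,0,0,1],
    [0,-0.1,4.3,0,0,0,-1],
    [0,-0.1,4.3,0,0,0,-1],
  ],
  squeeze=40,
)

```text
clock: 3.05
position: [0.4519, -0.2611, 0.0085]
tool_rot: [3.14, -0.002, 0.144]
force: [-0.2, 0.2, -0.1]
grip_width: 0.0591
finger_force: 0.0
```

Request:
play_rows(
  motion=[
    [0,0,0,0,0,0,-1],
    [0,0,0,0,0,0,-1],
    [0,0,0,0,0,0,-1],
    [0,0,0,0,0,0,-1],
    [0,0,0,0,0,0,-1],
  ],
)

```text
clock: 3.55
position: [0.4513, -0.2607, 0.0074]
tool_rot: [3.141, -0.0, 0.144]
force: [-1.6, -0.1, 10.6]
grip_width: 0.0169
finger_force: 39.1
```

Gripped at 17 mm. Now I'll lift it and carry it to where I can look at the frame.

```bash
python3 - <<'E'
from h import *
delta([.52,.04,.25],-.065)
E
```

```text
now [ 0.4512868  -0.26072697  0.00744024] [ 3.14120759e+00 -4.68831410e-04  1.43648080e-01] shift cm [ 11.12 -28.77 -24.26] rot [ 0.    -0.001  0.209]
```

Request:
play_rows(
  motion=[
    [0,0,-4,0,0,0,-1],
    [0,0,-8,0,0,0,-1],
    [2,-3,-12,0,0,0.05,-1],
    [4,-6,-16,0,0,0.1,-1],
    [6,-9,-20,0,0,0.15,-1],
  ],
)

```text
clock: 4.05
position: [0.4942, -0.1687, 0.2001]
tool_rot: [-3.141, -0.0, -0.009]
force: [0.7, -0.5, -1.5]
grip_width: 0.0162
finger_force: 39.7
```

```bash
python3 - <<'E'
from h import *
delta([.52,.04,.25],-.065)
E
```

```text
now [ 0.49421096 -0.16874252  0.20010927] [-3.14138088e+00 -1.15193172e-04 -8.83145109e-03] shift cm [  2.4  -20.9   -4.98] rot [-0.    -0.     0.056]
```

Request:
play_rows(
  motion=[
    [0.6,-4,-1,0,0,0.01,-1],
    [1.2,-8,-2,0,0,0.02,-1],
    [1.8,-12.5,-3,0,0,0.04,-1],
    [2.4,-17,-4,0,0,0.056,-1],
    [2.4,-20.9,-5,0,0,0.056,-1],
  ],
)

```text
clock: 4.55
position: [0.5195, 0.0414, 0.2489]
tool_rot: [-3.141, -0.0, -0.062]
force: [-0.0, -0.7, -1.0]
grip_width: 0.0165
finger_force: 39.7
```

Request:
play_rows(
  motion=[
    [0,0,0,0,0,0,-1],
    [0,0,0,0,0,0,-1],
    [0,0,0,0,0,0,-1],
    [0,0,0,0,0,0,-1],
    [0,0,0,0,0,0,-1],
  ],
)

```text
clock: 5.05
position: [0.5194, 0.038, 0.2481]
tool_rot: [3.141, 0.0, -0.064]
force: [0.2, -0.0, -1.8]
grip_width: 0.0162
finger_force: 39.7
```

```bash
python3 - <<'E'
from h import *
import pickle
p,d,c=grab()
cv2.imwrite('pics/f1.png',p[:,:,::-1]);pickle.dump((p,d,c),open('pics/f1.pkl','wb'))
E
```

```text
moved 0.00011722135517070603 [0.51948838 0.03825012 0.24818365] [ 3.14149678e+00  2.61702988e-04 -6.33941439e-02]
```

View pics/f1.png

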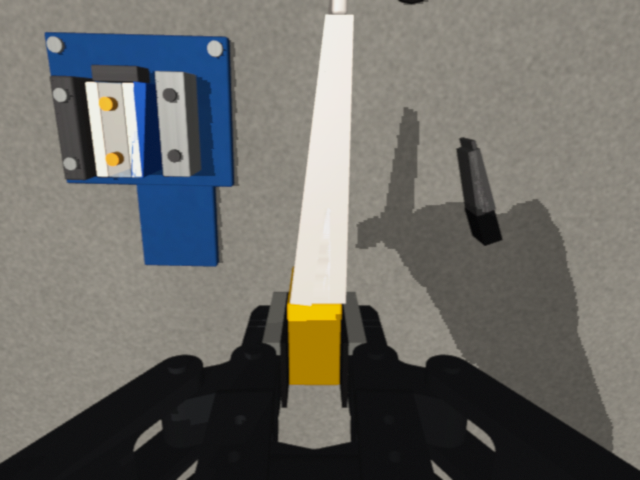

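The wedge is held level. The frame is at the upper left: tongue end at row 265 (columns 145–217), cheek top at columns 157–187 and rows 72–175. Next I'll fit edges and depth.

```bash
python3 - <<'E'
from h import *
import pickle
p,d,c=pickle.load(open('pics/f1.pkl','rb'))
hsv=cv2.cvtColor(p,cv2.COLOR_RGB2HSV).astype(int)
m=(hsv[...,0]>100)&(hsv[...,0]<125)&(hsv[...,1]>120)
# subpixel-ish edges over rows 195-255
L,Rr=[],[]
for v in range(195,258):
    u=np.where(m[v,100:260])[0]+100; L.append(onplane(c,u.min()-.5,v,.012)); Rr.append(onplane(c,u.max()+.5,v,0.0))
B=[onplane(c,u,np.where(m[200:290,u])[0].max()+200.5,.012) for u in range(152,212)]
F=[]
for v in range(70,180):
    u=np.where(m[v,190:260])[0]+190; F.append(onplane(c,u.max()+.5,v,0.0))
def line(P,ax):
    P=np.array(P); k=np.polyfit(P[:,ax],P[:,1-ax],1); print(k, 'rms',np.std(np.polyval(k,P[:,ax])-P[:,1-ax])); return k
l=line(L,0);r=line(Rr,0);b=line(B,1);f=line(F,0)
print('width', (np.polyval(l,.5)-np.polyval(r,.5)))
# depth heights
def W(u,v): return c['R'].T@(np.array([(u-c['cx'])/c['fx'],(v-c['cy'])/c['fy'],1])*d[v,u]-c['t'])
for n,u,v in [('cheek',170,125),('cell',120,130),('base',210,110),('tongue',180,225),('bench',300,400),('bench',260,120)]: print(n,W(u,v).round(4),p[v,u])
yaw=np.arctan(np.mean([l[0],r[0],f[0]]));print('yaw',yaw,-np.arctan(b[0]))
cv2.imwrite('pics/f1c.png',cv2.resize(p[60:190,80:240,::-1],None,fx=4.5,fy=4.5,interpolation=cv2.INTER_CUBIC))
E
```

```text
[-0.08518364  0.24268528] rms 0.0002693168846202128
[-0.08390566  0.17459777] rms 0.0002776780563660447
[0.08883833 0.43859411] rms 0.0002793357159230261
[-0.08690966  0.15818006] rms 0.0002690113044949429
width 0.0674485159141194
cheek [0.584  0.1467 0.0478] [186 185 179]
cell [0.5831 0.1811 0.06  ] [201 196 185]
base [0.593  0.1225 0.0113] [18 49 91]
tongue [0.4931 0.164  0.0121] [ 26  71 127]
bench [ 0.2831  0.0682 -0.    ] [141 135 126]
bench [0.5817 0.0818 0.0007] [142 138 128]
yaw -0.08512676174256749 -0.0886057160244137
```

View pics/f1c.png

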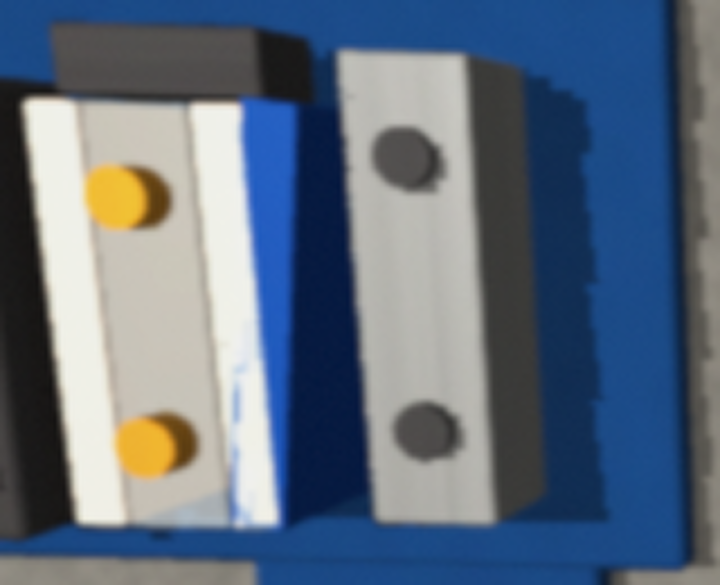

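```bash
cat > fr.py <<'E'
from h import *
import pickle
p,d,c=pickle.load(open('pics/f1.pkl','rb'))
hsv=cv2.cvtColor(p,cv2.COLOR_RGB2HSV).astype(int)
m=(hsv[...,0]>100)&(hsv[...,0]<125)&(hsv[...,1]>120)
yaw=-.086
R=np.array([[np.cos(yaw),-np.sin(yaw)],[np.sin(yaw),np.cos(yaw)]])
f=lambda P:(np.array(P)[...,:2]@R)
L=[];Q=[]
for v in range(195,258):
    u=np.where(m[v,100:260])[0]+100; L.append(onplane(c,u.min()-.5,v,.012)); Q.append(onplane(c,u.max()+.5,v,.012))
B=[onplane(c,u,np.where(m[200:290,u])[0].max()+200.5,.012) for u in range(152,212)]
l,r,b=np.median(f(L)[:,1]),np.median(f(Q)[:,1]),np.median(f(B)[:,0])
O=R@np.array([b+.128,(l+r)/2+.0275])
F=lambda P: f(np.array(P)[...,:2]-O)
E
python3 - <<'E'
from fr import *
print('width',l-r,'origin',O)
for n,x,y,z in [('cheek far',337,50,.048),('cheek mouth',375,520,.048),('cheek R far',468,55,.048),('cheek R mouth',497,520,.048),('cell top mouth edge',283,522,.06),('cell top far R',243,98,.06),('cell L far',24,98,.06),('cell L mouth',77,522,.06)]:
    print(n,F(onplane(c,80+(x+.5)/4.5-.5,60+(y+.5)/4.5-.5,z)).round(4))
print('slot mouth world',O+R@[-.035,-.0246])
# wedge held
w=np.array([-.108,-.0215]);print('place wedge origin world',O+R@w)
E
```

```text
width 0.07002208093228576 origin [0.58344088 0.18537026]
cheek far [ 0.0434 -0.03  ]
cheek mouth [-0.0358 -0.0297]
cheek R far [ 0.0431 -0.0519]
cheek R mouth [-0.0353 -0.0517]
cell top mouth edge [-0.0344 -0.018 ]
cell top far R [ 0.0351 -0.0182]
cell L far [0.0343 0.0174]
cell L mouth [-0.0352  0.0178]
slot mouth world [0.54645723 0.16386747]
place wedge origin world [0.47399329 0.17322628]
```

```bash
python3 - <<'E'
from fr import *
t=O+R@np.array([-.1142,-.0191]);print(t)
delta([*t,.10],yaw)
E
```

```text
[0.46802235 0.17614995]
now [0.5194963  0.03836735 0.2482218 ] [ 3.14152501e+00  2.24362162e-04 -6.32077523e-02] shift cm [ -6.   -13.43  14.82] rot [0.    0.    0.023]
```

Request:
play_rows(
  motion=[
    [-2,-4,0,0,0,0.023,-1],
    [-4,-8,0,0,0,0.023,-1],
    [-6,-11.5,3,0,0,0.023,-1],
    [-6,-13.4,6.5,0,0,0.023,-1],
    [-6,-13.4,10.5,0,0,0.023,-1],
  ],
)

```text
clock: 5.65
position: [0.468, 0.1796, 0.143]
tool_rot: [-3.139, -0.002, -0.082]
force: [1.8, -0.6, -1.5]
grip_width: 0.0163
finger_force: 39.8
```

Request:
play_rows(
  motion=[
    [0,0,2.5,0,0,0,-1],
    [0,0,4.3,0,0,0,-1],
    [0,0,4.3,0,0,0,-1],
    [0,0,4.3,0,0,0,-1],
    [0,0,4.3,0,0,0,-1],
  ],
)

```text
clock: 6.15
position: [0.4686, 0.1765, 0.1014]
tool_rot: [-3.141, -0.001, -0.086]
force: [0.1, 0.1, -1.7]
grip_width: 0.016
finger_force: 39.7
```

```bash
python3 - <<'E'
from fr import *
p,d,c=grab()
cv2.imwrite('pics/g1.png',p[:,:,::-1]);pickle.dump((p,d,c),open('pics/g1.pkl','wb'))
t=O+R@np.array([-.1142,-.0191])
delta([*t,.10],yaw)
E
```

```text
moved 9.331688473707134e-05 [0.46862517 0.17655745 0.10145263] [-3.14073014e+00 -1.58292847e-03 -8.55808861e-02]
now [0.46857476 0.1765658  0.10135932] [-3.14075350e+00 -1.56313783e-03 -8.55139738e-02] shift cm [-0.05  0.05  0.14] rot [-0.001 -0.002  0.   ]
```

View pics/g1.png

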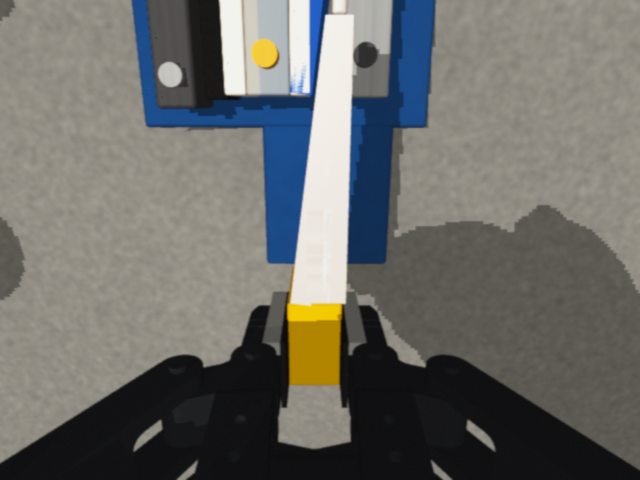

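The held wedge lies over the slot, straight face toward the cheek: shoulder at row 14, head edge at row 304. I'll check the numbers in this view.

```bash
python3 - <<'E'
from fr import *
p,d,c=pickle.load(open('pics/g1.pkl','rb'))
P=lambda u,v,z:F(onplane(c,u,v,z)).round(4)
def W(u,v): return c['R'].T@(np.array([(u-c['cx'])/c['fx'],(v-c['cy'])/c['fy'],1])*d[v,u]-c['t'])
print('wedge z',W(335,40)[2],W(320,280)[2],W(315,312)[2])
z=.101359-.0074+.032
for n,u,v in [('straight near nose',353.5,20),('straight near head',346.3,295),('slant near nose',325,20),('shoulder',340,14),('head front L',287.5,304),('head front R',342.5,304)]: print(n,P(u,v,z))
for n,u,v,zz in [('tongue end L',268,263.5,.012),('tongue end R',386,263.5,.012),('cheek R mouth',390,97.5,.048),('cell mouth R',310.5,94.5,.06),('cell mouth L',223,95,.06)]: print(n,P(u,v,zz))
E
```

```text
wedge z 0.12619255303760527 0.12545453205754384 0.12647734291647308
straight near nose [-0.0188 -0.0288]
straight near head [-0.0948 -0.0287]
slant near nose [-0.0188 -0.0216]
shoulder [-0.0175 -0.0253]
head front L [-0.0978 -0.0107]
head front R [-0.0978 -0.0276]
tongue end L [-0.1288  0.0081]
tongue end R [-0.1288 -0.061 ]
cheek R mouth [-0.0367 -0.0522]
cell mouth R [-0.0356 -0.0174]
cell mouth L [-0.0358  0.0187]
```

Request:
play_rows(
  motion=[
    [0,0,2.5,0,0,0,-1],
    [0,0,5,0,0,0,-1],
    [0,0,6.5,0,0,0,-1],
    [0,0,7.3,0,0,0,-1],
    [0,0,7.3,0,0,0,-1],
  ],
)

```text
clock: 6.75
position: [0.4679, 0.1764, 0.0271]
tool_rot: [3.141, 0.001, -0.085]
force: [-0.3, -1.0, -1.4]
grip_width: 0.016
finger_force: 39.8
```

Request:
play_rows(
  motion=[
    [0,0,0.3,0,0,0,-1],
    [0,0,0.5,0,0,0,-1],
    [0,0,0.7,0,0,0,-1],
    [0,0,0.8,0,0,0,-1],
    [0,0,0.8,0,0,0,-1],
  ],
)

```text
clock: 7.25
position: [0.4681, 0.1765, 0.0195]
tool_rot: [-3.141, -0.0, -0.085]
force: [0.1, 1.1, -0.4]
grip_width: 0.0165
finger_force: 40.0
```

Request:
play_rows(
  motion=[
    [0,0,0,0,0,0,-0.2],
    [0,0,0,0,0,0,-0.2],
    [0,0,0,0,0,0,-0.2],
    [0,0,0,0,0,0,-0.2],
    [0,0,0,0,0,0,-0.2],
  ],
)

```text
clock: 7.75
position: [0.468, 0.1764, 0.0193]
tool_rot: [-3.142, -0.0, -0.085]
force: [1.3, -0.7, 0.1]
grip_width: 0.0338
finger_force: 0.0
```

Request:
play_rows(
  motion=[
    [0,0,-3,0,0,0,-0.2],
    [0,0,-6,0,0,0,-0.2],
    [-3,0,-8,0,0,0,-0.2],
    [-7,0,-8,0,0,0,-1],
    [-7,0,-8,0,0,0,-1],
  ],
)

```text
clock: 8.25
position: [0.3945, 0.1823, 0.0998]
tool_rot: [3.141, 0.001, -0.083]
force: [-0.1, -0.3, -0.6]
grip_width: 0.0059
finger_force: 0.0
```

```bash
python3 - <<'E'
from fr import *
for i in range(3): viewer.grab_frame('wrist')
p,d,c=grab()
cv2.imwrite('pics/g2.png',p[:,:,::-1]);pickle.dump((p,d,c),open('pics/g2.pkl','wb'))
x0=[*(O+R@np.array([-.113,-.0191])),yaw]
x=fitw(p,c,x0,zb=.012);print('in frame',F(x[:2]),x[2]-yaw)
E
```

```text
moved 0.0001390773459656186 [0.39888077 0.18248014 0.09933427] [-3.14132916e+00 -4.35493622e-04 -8.54778631e-02]
fit [ 0.4695  0.176  -0.0878] 1-IoU 0.021924225532725994
in frame [-0.11267424 -0.01912828] -0.0017704899570601396
```

View pics/g2.png

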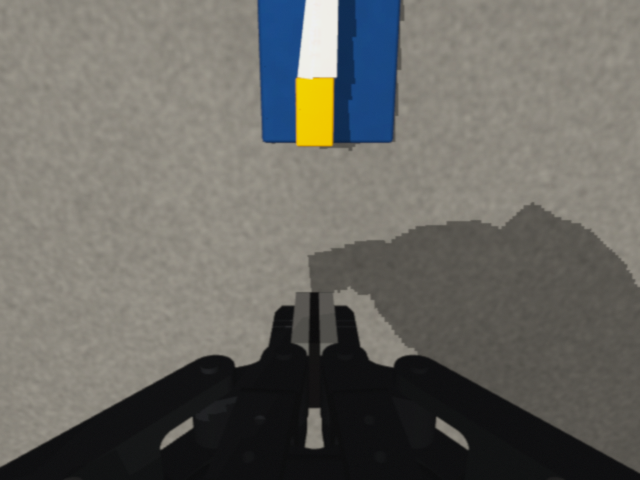

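```bash
python3 - <<'E'
from fr import *
delta([*(O+R@np.array([-.155,-.0197])),.018],yaw)
print(observe()['force'])
E
```

```text
now [0.39889951 0.1823971  0.09919519] [-3.14146019e+00 -2.00015555e-04 -8.57396383e-02] shift cm [2.86 0.09 8.12] rot [-0. -0.  0.]
[ 0.2375246  -0.50729199  0.06802477]
```

Request:
play_rows(
  motion=[
    [0,0.1,3,0,0,0,-1],
    [0,0.1,6,0,0,0,-1],
    [0,0.1,8.1,0,0,0,-1],
    [1.5,0.1,8.1,0,0,0,-1],
    [2.6,0.1,8.1,0,0,0,-1],
  ],
  squeeze=60,
)

```text
clock: 9.0
position: [0.4248, 0.1789, 0.0174]
tool_rot: [3.141, 0.001, -0.085]
force: [0.5, 0.4, 0.2]
grip_width: 0.0002
finger_force: 0.0
```

Request:
play_rows(
  motion=[
    [0.4,0,0,0,0,0,-1],
    [0.8,0,0,0,0,0,-1],
    [1.2,0,0,0,0,0,-1],
    [1.6,0,0,0,0,0,-1],
    [2.0,0,0,0,0,0,-1],
  ],
)

```text
clock: 9.5
position: [0.4442, 0.1775, 0.0185]
tool_rot: [-3.141, -0.0, -0.085]
force: [-0.9, 0.5, -0.7]
grip_width: 0.0
finger_force: 0.0
```

```bash
cat > st.py <<'E'
from fr import *
s=[]
for i in range(3): viewer.grab_frame('wrist'); s.append(observe())
g=s[-1]; q=F(g['position']); fr=np.mean([R.T@k['force'][:2] for k in s],0)
print('tcp frame',(q*1000).round(1),'z',g['position'][2].round(4),'F along/lat',fr.round(1),'contact-nose x if touching',round((q[0]+.0113+.118)*1000,1),'t',g['clock'])
E
python3 st.py
```

```text
tcp frame [-138.1  -19.9] z 0.0184 F along/lat [-0.1 -0.1] contact-nose x if touching -8.8 t 9.65
```

Request:
play_rows(
  motion=[
    [0.2,0,0,0,0,0,-1],
    [0.5,0,0,0,0,0,-1],
    [0.8,0,0,0,0,0,-1],
    [1.1,0,0,0,0,0,-1],
    [1.2,0,0,0,0,0,-1],
  ],
)

```text
clock: 10.15
position: [0.4563, 0.1764, 0.0183]
tool_rot: [-3.141, -0.0, -0.085]
force: [-0.7, 0.6, 0.1]
grip_width: -0.0003
finger_force: 0.4
```

Request:
play_rows(
  motion=[
    [0.1,0,0,0,0,0,-1],
    [0.2,0,0,0,0,0,-1],
    [0.3,0,0,0,0,0,-1],
    [0.4,0,0,0,0,0,-1],
    [0.4,0,0,0,0,0,-1],
  ],
)

```text
clock: 10.65
position: [0.4601, 0.1761, 0.0183]
tool_rot: [-3.142, -0.0, -0.085]
force: [-0.1, -0.2, -0.2]
grip_width: 0.0004
finger_force: 0.0
```

```bash
python3 st.py; python3 - <<'E'
from fr import *
p,d,c=grab();x=fitw(p,c,[*(O+R@np.array([-.097,-.0195])),yaw],zb=.012);print('in frame',F(x[:2]),x[2]-yaw)
E
```

```text
tcp frame [-122.2  -19.8] z 0.0183 F along/lat [-0.3 -0.2] contact-nose x if touching 7.1 t 10.8
moved 3.230287256483777e-05 [0.45993727 0.17615034 0.01834569] [-3.14152036e+00 -7.63624339e-05 -8.51688211e-02]
fit [ 0.4857  0.1747 -0.0921] 1-IoU 0.01859476000308813
in frame [-0.09642351 -0.0190359 ] -0.006122166058756082
```

Request:
play_rows(
  motion=[
    [0.1,0,0,0,0,0,-1],
    [0.2,0,0,0,0,0,-1],
    [0.3,0,0,0,0,0,-1],
    [0.3,0,0,0,0,0,-1],
    [0.3,0,0,0,0,0,-1],
  ],
)

```text
clock: 11.4
position: [0.4631, 0.1759, 0.0183]
tool_rot: [-3.141, -0.0, -0.085]
force: [-0.7, 0.0, 1.2]
grip_width: 0.0
finger_force: 0.0
```

Request:
play_rows(
  motion=[
    [0.1,0,0,0,0,0,-1],
    [0.2,0,0,0,0,0,-1],
    [0.2,0,0,0,0,0,-1],
    [0.2,0,0,0,0,0,-1],
    [0.2,0,0,0,0,0,-1],
  ],
)

```text
clock: 11.9
position: [0.465, 0.1757, 0.0183]
tool_rot: [-3.141, -0.0, -0.085]
force: [-0.3, -0.4, 0.4]
grip_width: 0.0002
finger_force: 0.0
```

```bash
python3 st.py
```

```text
tcp frame [-117.2  -19.8] z 0.0184 F along/lat [ 0.1 -0.1] contact-nose x if touching 12.1 t 12.05
```

Still free. I'll go on in small steps.

Request:
play_rows(
  motion=[
    [0.1,0,0,0,0,0,-1],
    [0.2,0,0,0,0,0,-1],
    [0.2,0,0,0,0,0,-1],
    [0.2,0,0,0,0,0,-1],
    [0.2,0,0,0,0,0,-1],
  ],
)

```text
clock: 12.55
position: [0.467, 0.1755, 0.0183]
tool_rot: [-3.142, -0.0, -0.085]
force: [-0.4, 0.2, -0.1]
grip_width: -0.0001
finger_force: 0.1
```

Request:
play_rows(
  motion=[
    [0.1,0,0,0,0,0,-1],
    [0.2,0,0,0,0,0,-1],
    [0.2,0,0,0,0,0,-1],
    [0.2,0,0,0,0,0,-1],
    [0.2,0,0,0,0,0,-1],
  ],
)

```text
clock: 13.05
position: [0.469, 0.1753, 0.0183]
tool_rot: [-3.141, -0.0, -0.085]
force: [0.4, 0.4, 0.3]
grip_width: 0.0002
finger_force: 0.0
```

Request:
play_rows(
  motion=[
    [0.1,0,0,0,0,0,-1],
    [0.1,0,0,0,0,0,-1],
    [0.1,0,0,0,0,0,-1],
    [0.1,0,0,0,0,0,-1],
    [0.1,0,0,0,0,0,-1],
  ],
)

```text
clock: 13.55
position: [0.4699, 0.1752, 0.0183]
tool_rot: [3.142, -0.0, -0.085]
force: [-0.5, -0.3, 0.4]
grip_width: -0.0
finger_force: 0.2
```

Request:
play_rows(
  motion=[
    [0.1,0,0,0,0,0,-1],
    [0.15,0,0,0,0,0,-1],
    [0.15,0,0,0,0,0,-1],
    [0.15,0,0,0,0,0,-1],
    [0.15,0,0,0,0,0,-1],
  ],
)

```text
clock: 14.05
position: [0.4714, 0.1751, 0.0183]
tool_rot: [-3.142, -0.0, -0.085]
force: [-0.6, -0.5, 0.4]
grip_width: 0.0002
finger_force: 0.3
```

Request:
play_rows(
  motion=[
    [0.1,0,0,0,0,0,-1],
    [0.1,0,0,0,0,0,-1],
    [0.1,0,0,0,0,0,-1],
    [0.1,0,0,0,0,0,-1],
    [0.1,0,0,0,0,0,-1],
  ],
)

```text
clock: 14.55
position: [0.4723, 0.175, 0.0183]
tool_rot: [3.141, 0.0, -0.085]
force: [-1.6, -1.0, 0.5]
grip_width: 0.0002
finger_force: 1.0
```

```bash
python3 st.py; python3 - <<'E'
from fr import *
p,d,c=grab();x=fitw(p,c,[*(O+R@np.array([-.085,-.0195])),yaw],zb=.012);print('in frame',F(x[:2]),x[2]-yaw)
E
```

```text
tcp frame [-109.8  -19.9] z 0.0183 F along/lat [-2.3 -1.4] contact-nose x if touching 19.5 t 14.7
moved 4.030362168844226e-05 [0.47227973 0.17498338 0.0182716 ] [ 3.14148137e+00  1.87500516e-04 -8.52687172e-02]
fit [ 0.4978  0.1733 -0.0905] 1-IoU 0.019792817854118683
in frame [-0.08430379 -0.01935641] -0.004498546164927383
```

Request:
play_rows(
  motion=[
    [0.1,0,0,0,0,0,-1],
    [0.1,0,0,0,0,0,-1],
    [0.1,0,0,0,0,0,-1],
    [0.1,0,0,0,0,0,-1],
    [0.1,0,0,0,0,0,-1],
  ],
)

```text
clock: 15.3
position: [0.4732, 0.1749, 0.0183]
tool_rot: [3.141, 0.0, -0.085]
force: [-5.8, -1.6, 2.4]
grip_width: -0.0002
finger_force: 2.4
```

Request:
play_rows(
  motion=[
    [0.1,0,0,0,0,0,-1],
    [0.1,0,0,0,0,0,-1],
    [0.1,0,0,0,0,0,-1],
    [0.1,0,0,0,0,0,-1],
    [0.1,0,0,0,0,0,-1],
  ],
)

```text
clock: 15.8
position: [0.474, 0.1747, 0.0183]
tool_rot: [3.141, 0.001, -0.085]
force: [-5.0, -2.5, 3.3]
grip_width: 0.0
finger_force: 2.7
```

```bash
python3 st.py
```

```text
tcp frame [-108.1  -20. ] z 0.0182 F along/lat [-5.3 -2.3] contact-nose x if touching 21.2 t 15.95
```

Request:
play_rows(
  motion=[
    [0.1,0,0,0,0,0,-1],
    [0.1,0,0,0,0,0,-1],
    [0.1,0,0,0,0,0,-1],
    [0.1,0,0,0,0,0,-1],
    [0.1,0,0,0,0,0,-1],
  ],
)

```text
clock: 16.45
position: [0.4748, 0.1746, 0.0182]
tool_rot: [3.141, 0.001, -0.085]
force: [-7.0, -1.7, 2.8]
grip_width: 0.0
finger_force: 3.4
```

```bash
python3 st.py
```

```text
tcp frame [-107.3  -20.1] z 0.0182 F along/lat [-6.6 -2.1] contact-nose x if touching 22.0 t 16.6
```

Request:
play_rows(
  motion=[
    [0.1,0,0,0,0,0,-1],
    [0.1,0,0,0,0,0,-1],
    [0.1,0,0,0,0,0,-1],
    [0.1,0,0,0,0,0,-1],
    [0.1,0,0,0,0,0,-1],
  ],
)

```text
clock: 17.1
position: [0.4754, 0.1744, 0.0181]
tool_rot: [3.141, 0.002, -0.085]
force: [-9.6, -2.3, 4.6]
grip_width: -0.0003
finger_force: 4.5
```

Request:
play_rows(
  motion=[
    [0.1,0,0,0,0,0,-1],
    [0.1,0,0,0,0,0,-1],
    [0.1,0,0,0,0,0,-1],
    [0.1,0,0,0,0,0,-1],
    [0.1,0,0,0,0,0,-1],
  ],
)

```text
clock: 17.6
position: [0.4759, 0.1744, 0.0181]
tool_rot: [3.14, 0.002, -0.085]
force: [-12.7, -1.0, 6.8]
grip_width: 0.0
finger_force: 6.0
```

```bash
python3 st.py
```

```text
tcp frame [-106.2  -20.2] z 0.0181 F along/lat [-11.6  -2.6] contact-nose x if touching 23.1 t 17.75
```

Request:
play_rows(
  motion=[
    [0.1,0,0,0,0,0,-1],
    [0.1,0,0,0,0,0,-1],
    [0.1,0,0,0,0,0,-1],
    [0.1,0,0,0,0,0,-1],
    [0.1,0,0,0,0,0,-1],
  ],
)

```text
clock: 18.25
position: [0.4764, 0.1743, 0.018]
tool_rot: [3.14, 0.003, -0.085]
force: [-16.0, -0.5, 9.4]
grip_width: -0.0001
finger_force: 7.7
```

```bash
python3 st.py
```

```text
tcp frame [-105.7  -20.2] z 0.0181 F along/lat [-15.2  -2.3] contact-nose x if touching 23.6 t 18.4
```

The push reads a steady 15.2 N, so I'll back off and check.

Request:
play_rows(
  motion=[
    [-0.5,0,0,0,0,0,-1],
    [-2,0,0,0,0,0,-1],
    [-5,0,0,0,0,0,-1],
    [-5,0,-4,0,0,0,-1],
    [-5,0,-8,0,0,0,-1],
  ],
)

```text
clock: 18.9
position: [0.4278, 0.1791, 0.0989]
tool_rot: [3.141, 0.001, -0.084]
force: [0.4, 0.1, 0.7]
grip_width: -0.0002
finger_force: 0.0
```

Request:
play_rows(
  motion=[
    [0,0,-3,0,0,0,-1],
    [0,0,-6,0,0,0,-1],
    [0,0,-6,0,0,0,-1],
    [0,0,-6,0,0,0,-1],
    [0,0,-6,0,0,0,-1],
  ],
)

```text
clock: 19.4
position: [0.4284, 0.1787, 0.1577]
tool_rot: [3.141, 0.0, -0.085]
force: [0.2, -0.1, -1.3]
grip_width: -0.0001
finger_force: 0.0
```

```bash
python3 - <<'E'
from fr import *
p,d,c=grab();cv2.imwrite('pics/end.png',p[:,:,::-1])
x=fitw(p,c,[*(O+R@np.array([-.080,-.02])),yaw],zb=.012);print('in frame',F(x[:2]),x[2]-yaw)
E
```

```text
moved 3.857416909835987e-05 [0.42824462 0.17867348 0.15748541] [ 3.14106502e+00  9.54984013e-04 -8.51265466e-02]
fit [ 0.5019  0.1725 -0.0897] 1-IoU 0.24774910787812243
in frame [-0.08013804 -0.0198628 ] -0.003740546048287982
```

View pics/end.png

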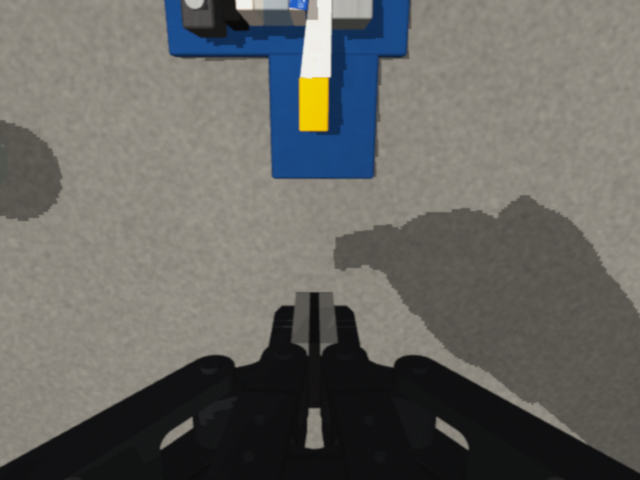

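The wedge (head at (314,104)) sits straight in the slot with the gripper clear of it. Handing in.

```bash
python3 -c "
from workcell import bot
print(bot.job_done())"
```

```text
the job is handed in; nothing more can be done
None
```

The wedge was set loosely in the slot, let go, then pushed to a steady reading of about 15 N; it sits straight in the slot with the gripper clear, and the job is handed in (no verdict was shown).

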